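# Close a loaded centrifuge rotor with its bayonet lid

## Task

The loaded rotor on its bench stand must be closed before its run. Pick up its blue lid by the grip bar, lower it level so that the three pins drop through the three notches in the rotor's rim and it sits on the orange seal, then turn it clockwise (seen from above) until the pins cam it down hand-tight on the seal, about 0.35 newton metres at the bar: the seal has settled by an unknown amount, so stop where it feels tight and not at a set angle, and do not ram or overtighten it. Let go, and leave everything else where it stands.

Things in the scene. Friction and masses are not known exactly. Their poses are not given: they have to be found in the camera images.
- rim: Rotor, held fast upright on its stand: 120 mm across, top 85 mm above the bench, open above. Origin: centre of the rim's top face; z up. Bore 104 mm; three inward lips (bore 92 mm, 3 mm thick) leave three notches 11 mm wide at 0, 120, 240 deg from +x, a red dash at each. Under each lip a ramp starts 4.5 mm below the top face and falls clockwise, 1 mm per 9 deg; stop 65 deg past the notch.
- gland: Groove that carries the orange seal ring (73 to 87 mm across) inside the rotor; origin on the rotor's axis 27 mm below the rim's top face. The seal's free top lies 12 to 15.5 mm below the rim's top face, by wear that is not measured. Its load grows some 3 N per degree of turn once the ramps bite; properly tight it carries about 16 N (8 to 34 N); over 45 N crushes it.
- lid: Blue lid, 0.2 to 0.3 kg: plug 88 mm across and 16 mm thick, lying on the bench, underside down. Origin: centre of the underside; z up. Three greased steel pins, 6 mm thick, stick out sideways to 50 mm from the axis, 3.5 mm above the underside, at 0, 120, 240 deg from +x; any pin fits any notch. The grip bar runs along x; a white dash on top points at each pin.
- lid_grip (a point): Middle of the light grey grip bar, where to pinch it: 38 mm above the underside, on the axis. Bar 72 mm long (lid x), 16 mm wide (lid y), from 16 to 52 mm above the underside. Seated, the lid turns with under 0.12 N m until the ramps bite, 15 to 48 deg past the notch; then 0.018 to 0.03 N m per N on the seal, read while turning or after small slow steps (a quick stop springs back, reads low).
- rotor_key: T-handled rotor key, red cross-bar 70 mm long, steel shaft 110 mm, 13 mm high, lying on the bench; origin on its shaft
- spare_rotor: black spare rotor, 100 mm across, 48 mm high, standing on the bench; not to be used
- tube_rack: yellow microtube rack 70 x 150 x 26 mm with tubes standing up to 37 mm
- bottle_a: white reagent bottle with a red cap, 56 mm across, 120 mm tall
- bottle_b: white reagent bottle with a white cap, 56 mm across, 100 mm tall
- beaker: glass beaker 70 mm across, 90 mm tall
- tip_box: pipette tip box with a blue base, 87 x 124 x 50 mm
- pipette: white pipette lying on the bench, 245 mm long, 26 mm high
Things that resemble listed ones, but are neither listed nor needed, are in the scene too. What is shaped like the lid but brown, red or yellow is not meant.

How it is judged (in metres and radians):
On the way:
1. the lid sits level in the rotor with its three pins through the notches, below the lips (horizontal distance between lid and rim below 0.004 m and z of lid in the frame of rim below -0.01 m and angle between lid's own z axis and vertical below 0.07 rad), for 0.2 s.
At the end, for the whole second after the job is handed in: The released lid is at rest, level (within 0.05 rad), centred in the rotor (within 4 mm), its underside over 10 mm below the rim's top face, and clamped by its ramps on the seal with 8 to 34 N (contact force between lid and gland between 8 and 34 N and horizontal distance between lid and rim below 0.004 m and z of lid in the frame of rim below -0.01 m and angle between lid's own z axis and vertical below 0.05 rad and linear speed of lid below 0.01 m/s); the robot touches nothing.
It fails at once if the seal crushed: the lid forced on it with over 45 N (contact force between lid and gland above 45 N).
It fails at once if the pins or the lid rammed on the rotor's rim, its lips or its stops with over 50 N (contact force between lid and rim above 50 N).
It fails at once if another thing on the bench moved by over 30 mm (distance of any of rotor_key, spare_rotor, tube_rack, bottle_a, bottle_b, beaker, tip_box, pipette from where it was at the start of the episode above 0.03 m).
It also fails if it takes over 61 s, if anything falls off the work surface, if the arm or the gripper's body presses on something with over 40 N, if the wrist force passes 120 N, or if a joint passes its speed limit or range.

## Robot

A 7-joint arm with a two-finger parallel gripper is mounted at the origin on the work surface. World frame = base frame: x ahead of the robot, y to its left, z up, the work surface at z = 0. Lengths are in mm, angles in degrees, forces in N, time in s.
With the tool pointing down it reaches from about 400 to 875 mm from the base axis. Payload 6.5 kg.
Tool frame: the origin (TCP) lies at the very end of the fingers, on their centre line; the grasp point (between the pads) lies 19 mm behind it; z points along the fingers, y is the direction in which the jaws open and shut (so a half turn about z gives the same grasp; the last joint's range is limited). The gripper opens to 85 mm and grips with 20 to 120 N. Pads are 22 mm wide; open, the fingers measure 114 mm over their backs; the gripper's body (76 mm by 85 mm) begins 54 mm behind the grasp point. The pads swing forward as they close: fully open they stand 13 mm farther back than shut.
Start: joints at [-78.621, 30.733, -0.252, 88.115, 0.149, 61.152, -4.079], TCP at [170.112, 627.337, 209.69] pointing down, gripper open.
Joint ranges: [-154.64, 154.64], [-21.42, 123.67], [-72.66, 72.17], [13.99, 137.28], [-74.86, 254.86], [10.95, 109.41], [-158.01, 158.01]. Speed limits (degrees/s): [136.94, 136.94, 180, 180, 180, 180, 180].

## Interface

Orientations are given as [roll, pitch, yaw] about the fixed x, y, z axes, in that order (R = Rz(yaw) Ry(pitch) Rx(roll)).
In Python, from station import bot gives the robot as it stands.
- The arm moves only by the tool arm_command, never from a script. Its argument "targets" is one flat list of numbers, 7 for each row, row after row: the turn, a rotation vector about the tool's x, y, z in degrees, then the shift along the tool's x, y, z in mm, then the gripper command: -1 is shut, 1 is fully open, values between are in proportion. In form: [ax, ay, az, dx, dy, dz, gripper, ax, ay, az, dx, dy, dz, gripper, ...]. A call has 1 to 10 rows; each row shifts and turns the commanded pose from where the row before left it, along the tool's axes as they then stand; what a row does not reach is not made up. A row lasts 1/12 s, in which the tool goes at most 41.7 mm and 7.16 degrees, less where a joint would pass 70% of its speed; a pose out of reach is approached as far as the arm can. A call with a gripper value outside its range is refused whole. The fingers move at their own pace and stop on an object; the grip force is fixed at half the most. Time passes only in rows, so rows that do not move let the fingers close. It gives the time, the measured TCP pose, the force and the opening at its end, in the units of the state.
- bot.get_state(): the state, without advancing time (a new reading comes with each control period).
- bot.camera(name): name is "scene" or "top" or "wrist"; returns the picture (400x640x3 uint8, red, green, blue); there is no depth.
- bot.camera_model(name): a dict with "mtx" (3x3 intrinsics, pixels), "world_to_cam" (4x4, takes a point from world to camera coordinates). Camera axes: x right, y up, looking along -z (the intrinsics and any distortion apply to the point x, -y, -z); pixel columns grow to the right and rows downward; lengths in mm; the calibration is good to about 2 mm. A picture is of the moment at which its call begins: read the wrist's pose just before it. camera_model takes no time and is no camera call; for the wrist camera it gives the pose at the moment of the call.
- bot.close_job(): hands the job in, once; it reports no verdict.
The state is a dict: "t": time; "joints": joint angles; "qvel": joint speeds; "joint_efforts": joint torques, N m; "eef_pos": TCP position; "tool_rot": TCP orientation; "ft_force": force on the tool from outside, world axes, zero at the start; "moment": the same for the moment, N m; "opening": finger opening in mm.
Only numpy, scipy, OpenCV 4.12 (cv2) and the standard library are available. Lean on these libraries where they do the work, as an engineer would, in place of code of your own. Each camera call takes 0.05 s, during which the arm holds its last target. There are 200 camera calls.

## Working session

There is one attempt and no reset: what is moved stays moved. The work goes in short steps, Python scripts to look and compute and a tool call to move; the robot and the scene stay as the last step left them, time stands still between calls to the robot, and variables do not carry over. Pictures are saved under pics/ and viewed, about 8 in all and at most 12, crops included, and the job is handed in when it is done.

Besides the shell and the picture viewer there is one more tool, called after "Emit:" as name(argument=value, ...) on one line, values as JSON. arm_command: Moves the arm, as the interface text tells. Its arguments: {"type":"object","properties":{"targets":{"type":"array","items":{"type":"number"}}},"required":["targets"]}

```bash
mkdir -p pics; ls; python3 - <<'E'
from station import bot
import cv2
print(bot.get_state())
for n in("scene","top"):
    m=bot.camera_model(n); print(n,m)
    cv2.imwrite(f"pics/{n}0.png",bot.camera(n)[:,:,::-1])
E
```

```text
pics
{'t': 0.0, 'joints': array([-78.62031166,  30.77584549,  -0.2552617 ,  88.17068847,
         0.14962076,  61.15014204,  -4.07897094]), 'qvel': array([-0.04125687,  0.02252895, -0.04722362, -0.02897725,  0.04541596,
        0.03366649, -0.07063385]), 'joint_efforts': array([ 1.56079209e-04, -5.83420694e+01,  1.04908336e+00, -2.59089482e+01,
        1.24300158e-02,  9.86845902e-03, -1.85482264e-05]), 'eef_pos': array([169.9652274 , 626.70648082, 208.83169378]), 'tool_rot': array([-1.79903923e+02,  7.16936188e-03,  1.64833076e+02]), 'ft_force': array([-0.11314736,  0.3478278 , -0.06487513]), 'moment': array([-0.00298397,  0.04114158, -0.00935308]), 'opening': 85.29993693929431}
scene {'mtx': array([[518.2933901 ,   0.        , 319.20111046],
       [  0.        , 518.2933901 , 192.83176164],
       [  0.        ,   0.        ,   1.        ]]), 'world_to_cam': array([[-8.42508550e-01,  5.38501951e-01,  1.39639378e-02,
         4.31306333e+02],
       [-4.30551272e-01, -6.88741343e-01,  5.83318922e-01,
         1.81708169e+02],
       [ 3.23735918e-01,  4.85438988e-01,  8.12123170e-01,
        -1.72403634e+03],
       [ 0.00000000e+00,  0.00000000e+00,  0.00000000e+00,
         1.00000000e+00]])}
top {'mtx': array([[464.5185819 ,   0.        , 322.28431984],
       [  0.        , 464.5185819 , 199.5526852 ],
       [  0.        ,   0.        ,   1.        ]]), 'world_to_cam': array([[ 6.55263596e-03, -9.99665103e-01, -2.50348707e-02,
         2.61244025e+00],
       [ 9.87264637e-01,  2.48779425e-03,  1.59067116e-01,
        -4.92757280e+02],
       [-1.58951563e-01, -2.57583514e-02,  9.86950307e-01,
        -1.35391065e+03],
       [ 0.00000000e+00,  0.00000000e+00,  0.00000000e+00,
         1.00000000e+00]])}
```

View pics/top0.png

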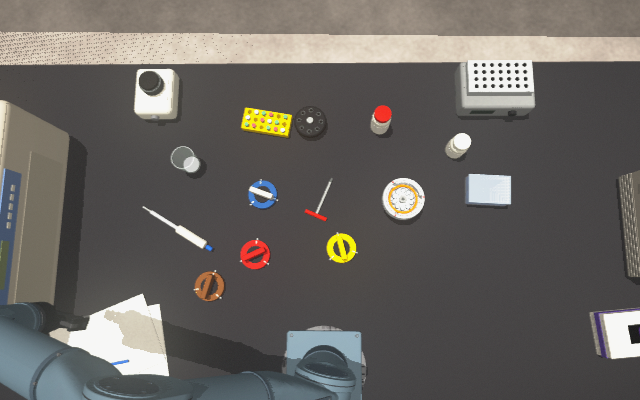

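View pics/scene0.png

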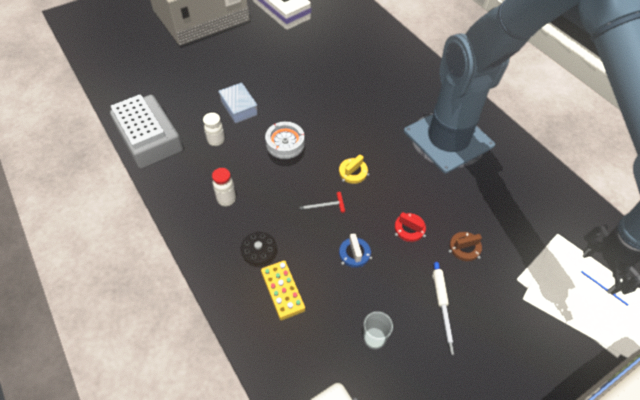

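The top view shows the blue lid near (262,194), with its bar running slightly right-down, and the rotor near (403,199). The robot base is at (325,360). I'll enlarge both.

```bash
cat > h.py <<'E'
import numpy as np, cv2
from station import bot
def ray(m,u,v):
    K=m["mtx"];T=m["world_to_cam"];R=T[:3,:3]
    d=np.linalg.inv(K)@[u,v,1]; d=R.T@(d*[1,-1,-1]); return -R.T@T[:3,3],d
def at(m,u,v,z):
    c,d=ray(m,u,v); return c+d*(z-c[2])/d[2]
def px(m,P):
    P=np.atleast_2d(P); q=(P@m["world_to_cam"][:3,:3].T+m["world_to_cam"][:3,3])*[1,-1,-1]
    q=q@m["mtx"].T; return q[:,:2]/q[:,2:]
E
python3 - <<'E'
import cv2,numpy as np
im=cv2.imread("pics/top0.png")
f=lambda x,y:cv2.resize(im[y:y+50,x:x+50],None,fx=8,fy=8,interpolation=cv2.INTER_CUBIC)
cv2.imwrite("pics/c1.png",np.hstack([f(237,169),f(378,174)]))
from h import *
m=bot.camera_model("top")
print(at(m,262,194,16),at(m,403,199,85))
E
```

```text
[513.30470254 190.52329284  16.        ] [ 487.61376533 -229.51891356   85.        ]
```

View pics/c1.png

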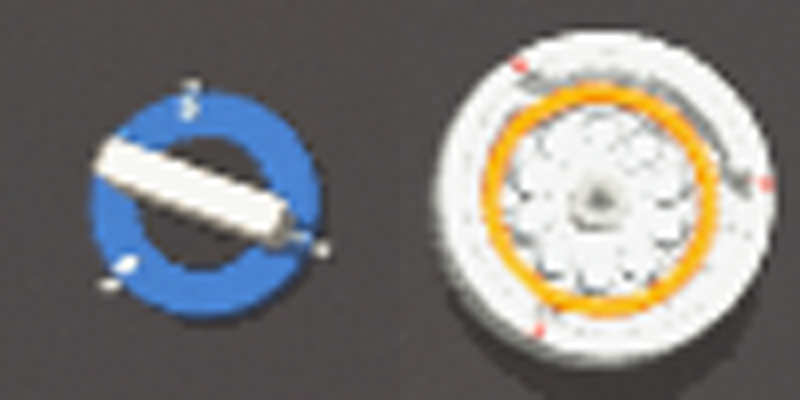

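The lid crop shows pin tips at (192,88), (322,250) and (107,285), with the bar pointing at the second. In the rotor crop the red dashes are at (120,65), (367,183) and (140,330), and the rim is centred near (207,195).

```bash
python3 - <<'E'
from h import *
m=bot.camera_model("top")
def full(c,o): return [o[0]+(c[0]+.5)/8-.5,o[1]+(c[1]+.5)/8-.5]
def fit(P):
    P=np.array(P)[:,:2]; A=np.c_[2*P,np.ones(3)]; s=np.linalg.solve(A,(P**2).sum(1)); c=s[:2]; d=P-c
    print(c,np.hypot(*d.T),np.degrees(np.arctan2(d[:,1],d[:,0])))
fit([at(m,*full(c,(237,169)),3.5) for c in [(192,85),(324,251),(104,287)]])
fit([at(m,*full(c,(378,174)),85) for c in [(120,65),(367,183),(140,330)]])
b=[at(m,*full(c,(237,169)),52) for c in [(106,158),(280,218)]]
d=b[1]-b[0];print(b,np.hypot(*d[:2]),np.degrees(np.arctan2(d[1],d[0])))
P=[at(m,*full(c,(237,169)),16)for c in[(90,205),(320,195),(205,92)]];print(P)
P=[at(m,*full(c,(378,174)),85)for c in[(36,195),(377,195),(207,29),(207,360)]];print(P)
print(bot.get_state()['eef_pos'])
E
```

```text
[513.45344625 191.71491572] [49.19985931 49.19985931 49.19985931] [   7.65259802 -109.5609352   128.679892  ]
[ 491.65445482 -232.00865493] [56.55598644 56.55598644 56.55598644] [ 34.01805718 -86.34821861 152.4334097 ]
[array([524.28485814, 221.93726712,  52.        ]), array([501.64880896, 156.02822736,  52.        ])] 69.6878199145134 -108.95471488298837
[array([512.62406552, 234.20771923,  16.        ]), array([516.70915121, 145.8092458 ,  16.        ]), array([556.89416789, 191.13250035,  16.        ])]
[array([ 490.57734556, -169.2683181 ,   85.        ]), array([ 490.87544372, -291.91588816,   85.        ]), array([ 551.92676864, -232.13610958,   85.        ]), array([ 430.75965323, -229.57599297,   85.        ])]
[169.99741842 626.76842355 208.92742181]
```

Emit:
arm_command(targets=[0,0,0,-31.8,-23.6,0,1,0,0,0,-31.8,-23.6,0,1,0,0,0,-31.8,-23.6,0,1,0,0,0,-31.8,-23.6,0,1,0,0,0,-31.8,-23.6,0,1,0,0,0,-31.8,-23.6,0,1,0,0,0,-31.8,-23.6,0,1,0,0,0,-31.8,-23.6,0,1,0,0,0,-31.8,-23.6,0,1,0,0,0,-31.8,-23.6,0,1])

```text
t: 0.93
eef_pos: [415.9, 314.5, 209.6]
tool_rot: [-180.0, -0.0, 164.8]
ft_force: [1.5, 0.5, -0.1]
opening: 85.4
```

Emit:
arm_command(targets=[0,0,0,-31.8,-23.6,0,1,0,0,0,-31.8,-23.6,0,1,0,0,0,-31.8,-23.6,0,1,0,0,0,-31.8,-23.6,0,1,0,0,7,0,0,0,1,0,0,7,0,0,0,1,0,0,7,0,0,0,1,0,0,7,0,0,0,1,0,0,7,0,0,0,1,0,0,7,0,0,0,1])

```text
t: 1.77
eef_pos: [513.0, 191.8, 209.3]
tool_rot: [-180.0, -0.0, 122.5]
ft_force: [-0.2, 0.2, -0.1]
opening: 85.6
```

Emit:
arm_command(targets=[0,0,7,0,0,0,1,0,0,7,0,0,0,1,0,0,7,0,0,0,1,0,0,7,0,0,0,1,0,0,7,0,0,0,1,0,0,7,0,0,0,1,0,0,7,0,0,0,1,0,0,3.8,0,0,0,1,0,0,0,0,0,0,1,0,0,0,0,0,0,1])

```text
t: 2.6
eef_pos: [513.1, 192.0, 209.4]
tool_rot: [-180.0, 0.0, 70.2]
ft_force: [-0.7, -0.7, 0.3]
opening: 85.2
```

```bash
python3 - <<'E'
from h import *
s=bot.get_state(); m=bot.camera_model("wrist"); im=bot.camera("wrist")
np.savez("w1.npz",mtx=m["mtx"],world_to_cam=m["world_to_cam"])
print(s['joints'].round(1),m["mtx"].round(1).tolist(),px(m,[[513.5,190.7,52],[513.5,190.7,0]]))
cv2.imwrite("pics/w1.png",im[:,:,::-1])
E
```

```text
[-48.5  22.6  30.  105.2 -13.4  55.7 -32.6] [[279.0, 0.0, 317.0], [0.0, 279.0, 201.4], [0.0, 0.0, 1.0]] [[316.9476011  182.2378111 ]
 [316.93795126 173.32197798]]
```

View pics/w1.png

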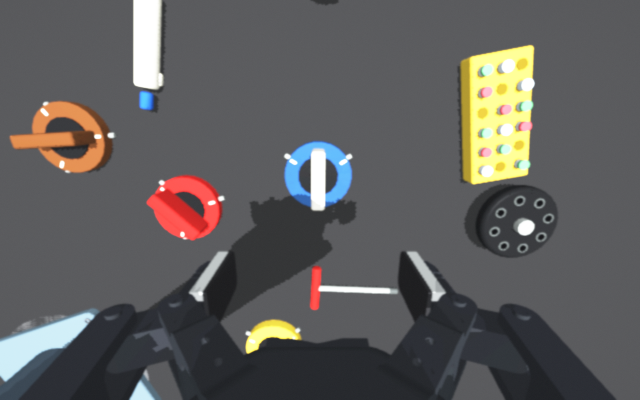

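The wrist view shows the lid straight ahead. The bar top runs from about (318,150) to (318.5,209), and two pins sit symmetrically at (290,157) and (348,157). I'll refine from these.

```bash
python3 - <<'E'
from h import *
m=dict(np.load("w1.npz"))
im=cv2.imread("pics/w1.png")
hsv=cv2.cvtColor(im,cv2.COLOR_BGR2HSV)
# bar: bright low-sat pixels
r=im[140:215,280:356].astype(int); mask=((r.min(2)>150)).astype(np.uint8)
n,l,st,c=cv2.connectedComponentsWithStats(mask)
for i in range(1,n):
    if st[i,4]>3: print(st[i]+[280,140,0,0,0],c[i]+[280,140])
i=1+np.argmax(st[1:,4]); pts=np.argwhere(l==i)[:,::-1].astype(np.float32)
rc=cv2.minAreaRect(pts); print(rc)
for z in(52,):
  for u,v in[(318,149.5),(318.7,209.5)]: print(at(m,u,v,z))
bm=cv2.inRange(hsv,(100,120,80),(125,255,255)); bm[:, :280]=0;bm[:,360:]=0;bm[:130]=0;bm[220:]=0
p=np.argwhere(bm)[:,::-1]; h=cv2.convexHull(p.astype(np.int32)); (cx,cy),_,_=cv2.fitEllipse(h)
print(cx,cy,at(m,cx,cy,16))
cv2.imwrite("pics/c2.png",cv2.resize(im[135:220,275:360],None,fx=7,fy=7,interpolation=cv2.INTER_CUBIC))
E
```

```text
[311 148  15  63 917] [317.94220284 178.81679389]
[284 153  14  12  76] [290.11842105 158.84210526]
[339 154  13  12  71] [345.29577465 159.36619718]
((38.0, 39.0), (62.0, 14.0), 90.0)
[527.59749603 226.30677699  52.        ]
[503.97407803 157.95172003  52.        ]
317.6663818359375 174.10052490234375 [515.15485988 192.50739581  16.        ]
```

View pics/c2.png

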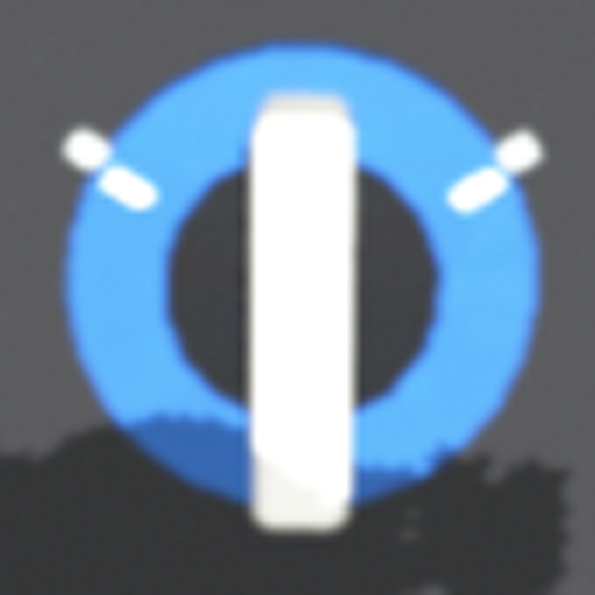

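The crop shows the bar vertical in the picture and so aligned with the tool, with its top centre near full-image (318.1,180.9). It sits about 1.3 mm in +y and 0.8 mm in −x of the tool axis. Before gripping I'll look at the rotor from the same height.

Emit:
arm_command(targets=[0,0,0,-33.8,10.25,0,1,0,0,0,-33.8,10.25,0,1,0,0,0,-33.8,10.25,0,1,0,0,0,-33.8,10.25,0,1,0,0,0,-33.8,10.25,0,1,0,0,0,-33.8,10.25,0,1,0,0,0,-33.8,10.25,0,1,0,0,0,-33.8,10.25,0,1,0,0,0,-33.8,10.25,0,1,0,0,0,-33.8,10.25,0,1])

```text
t: 3.48
eef_pos: [493.9, -162.4, 209.8]
tool_rot: [180.0, -0.0, 70.2]
ft_force: [0.7, 0.4, 0.1]
opening: 85.4
```

Emit:
arm_command(targets=[0,0,0,-33.8,10.25,0,1,0,0,0,-33.8,10.25,0,1,0,0,-5.8,0,0,0,1,0,0,-5.8,0,0,0,1,0,0,-5.8,0,0,0,1,0,0,-5.8,0,0,0,1,0,0,0,0,0,0,1,0,0,0,0,0,0,1])

```text
t: 4.15
eef_pos: [490.3, -231.4, 209.7]
tool_rot: [180.0, -0.0, 93.1]
ft_force: [-0.6, 1.0, -0.7]
opening: 85.5
```

```bash
python3 - <<'E'
from h import *
s=bot.get_state(); m=bot.camera_model("wrist"); im=bot.camera("wrist")
np.savez("w2.npz",mtx=m["mtx"],world_to_cam=m["world_to_cam"])
print(s['joints'].round(1),s['eef_pos'],s['tool_rot'],px(m,[[491.3,-231.3,85]]))
cv2.imwrite("pics/w2.png",im[:,:,::-1])
c=np.ascontiguousarray(im[110:250,247:387,::-1]);cv2.imwrite("pics/c3.png",cv2.resize(c,None,fx=4.25,fy=4.25,interpolation=cv2.INTER_CUBIC))
E
```

```text
[ -4.1  22.2  31.5 106.1 -13.9  55.5  36.6] [ 490.33226606 -231.35910456  209.70600628] [ 1.79990993e+02 -1.72515331e-02  9.31138451e+01] [[317.27790982 188.24245626]]
```

View pics/c3.png

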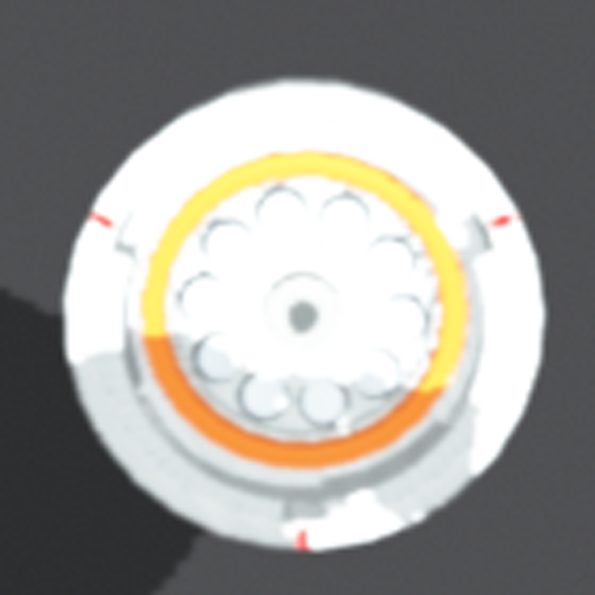

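The rotor is seen from above with red dashes at crop (101,218), (502,221) and (302,541). The rim outline spans x 64–545 and y 78–549.

```bash
python3 - <<'E'
from h import *
m=dict(np.load("w2.npz"))
def full(c): return [247+(c[0]+.5)/4.25-.5,110+(c[1]+.5)/4.25-.5]
P=np.array([at(m,*full(c),85) for c in[(101,218),(502,221),(302,541)]])[:,:2]
A=np.c_[2*P,np.ones(3)]; s=np.linalg.solve(A,(P**2).sum(1)); c=s[:2]; d=P-c
print(c,np.hypot(*d.T),np.degrees(np.arctan2(d[:,1],d[:,0]))%120, px(m,[*c,85]))
im=cv2.imread("pics/w2.png")
g=im.min(2); b=(g>110).astype(np.uint8); b[:110]=0;b[255:]=0;b[:,:240]=0;b[:,395:]=0
n,l,st,_=cv2.connectedComponentsWithStats(b);i=1+np.argmax(st[1:,4]);print(st[i])
h=cv2.convexHull(np.argwhere(l==i)[:,::-1].astype(np.int32)); e=cv2.fitEllipse(h); print(e,at(m,*e[0],85))
Q=np.array([at(m,*full(c),85) for c in[(64,310),(545,310),(305,78),(305,549)]]);print(Q[:,:2],Q[:,:2].mean(0))
# same for lid in w1: pins' geometry, tool-frame offset
m1=dict(np.load("w1.npz"));f=lambda c:[275+(c[0]+.5)/7-.5,135+(c[1]+.5)/7-.5]
print("bar",at(m1,*f((302,110)),52),at(m1,*f((303,530)),52), at(m1,*f((302.5,320)),52))
P=np.array([at(m1,*f(c),3.5) for c in[(72,141),(537,146)]]);print("pins",P)
E
```

```text
[ 491.38177945 -231.21753001] [56.76028207 56.76028207 56.76028207] [32.212429   33.18774744 33.52161322] [[317.35865317 188.17178188]]
[ 261  128  115  112 9272]
((318.1641845703125, 183.6849822998047), (110.913818359375, 113.5869140625), 97.32857513427734) [ 491.96500064 -226.2583411    85.        ]
[[ 432.06248744 -228.30184418]
 [ 551.95811931 -221.751633  ]
 [ 488.9759722  -169.0437776 ]
 [ 495.79391152 -290.14520238]] [ 492.19762262 -227.31061429]
bar [526.99105837 225.58183568  52.        ] [502.66682016 157.34677486  52.        ] [515.22849663 192.58515523  52.        ]
pins [[482.3736611  229.17965334   3.5       ]
 [564.54204896 198.58914957   3.5       ]]
```

Emit:
arm_command(targets=[0,0,5.8,0,0,0,1,0,0,5.8,0,0,0,1,0,0,5.8,0,0,0,1,0,0,5.8,0,0,0,1,0,0,0,33.8,-10.2,0,1,0,0,0,33.8,-10.2,0,1,0,0,0,33.8,-10.2,0,1,0,0,0,33.8,-10.2,0,1,0,0,0,33.8,-10.2,0,1,0,0,0,33.8,-10.2,0,1])

```text
t: 5.03
eef_pos: [502.0, -17.9, 209.8]
tool_rot: [180.0, -0.0, 69.9]
ft_force: [1.2, -0.1, -0.1]
opening: 85.3
```

Emit:
arm_command(targets=[0,0,0,33.8,-10.2,0,1,0,0,0,33.8,-10.2,0,1,0,0,0,33.8,-10.2,0,1,0,0,0,33.8,-10.2,0,1,0,0,0,33.8,-10.2,0,1,0,0,0,33.8,-10.2,0,1,0,0,0,0,0,30,1,0,0,0,0,0,35,1,0,0,0,0,0,35,1,0,0,0,0,0,0,1])

```text
t: 5.87
eef_pos: [509.2, 190.6, 104.1]
tool_rot: [-179.6, 0.5, 70.0]
ft_force: [-1.5, -0.4, -0.1]
opening: 84.6
```

Emit:
arm_command(targets=[0,0,0,0,0,0,1,0,0,0,0,0,0,1,0,0,0,0,0,0,1])

```text
t: 6.12
eef_pos: [515.7, 192.2, 112.0]
tool_rot: [179.8, -0.2, 70.0]
ft_force: [0.0, 0.2, 0.1]
opening: 85.7
```

Emit:
arm_command(targets=[0,0,0,0,0,11,1,0,0,0,0,0,11,1,0,0,0,0,0,11,1,0,0,0,0,0,11,1,0,0,0,0,0,11,1,0,0,0,0,0,10,1,0,0,0,0,0,8,1,0,0,0,0,0,5,1,0,0,0,0,0,0,1,0,0,0,0,0,0,1])

```text
t: 6.95
eef_pos: [513.9, 191.6, 31.5]
tool_rot: [-180.0, 0.0, 70.0]
ft_force: [0.3, 0.0, -0.1]
opening: 85.5
```

Emit:
arm_command(targets=[0,0,0,-0.3,0.4,5,1,0,0,0,0,0,5.5,1,0,0,0,0,0,0,1,0,0,0,0,0,0,-1,0,0,0,0,0,0,-1,0,0,0,0,0,0,-1,0,0,0,0,0,0,-1,0,0,0,0,0,0,-1,0,0,0,0,0,0,-1,0,0,0,0,0,0,-1])

```text
t: 7.78
eef_pos: [514.5, 191.4, 21.6]
tool_rot: [180.0, -0.0, 70.0]
ft_force: [-2.0, 0.0, 2.8]
opening: 14.1
```

Emit:
arm_command(targets=[0,0,0,0,0,0,-1,0,0,0,0,0,0,-1,0,0,0,0,0,0,-1,0,0,0,0,0,0,-1,0,0,0,0,0,0,-1,0,0,0,0,0,0,-1])

```text
t: 8.28
eef_pos: [514.4, 191.4, 21.5]
tool_rot: [180.0, -0.0, 70.0]
ft_force: [-0.7, -0.3, 4.7]
opening: 13.7
```

Emit:
arm_command(targets=[0,0,0,0,0,-3,-1,0,0,0,0,0,-6,-1,0,0,0,0,0,-12,-1,0,0,0,0,0,-20,-1,0,0,0,0,0,-25,-1,0,0,0,0,0,-25,-1,0,0,0,0,0,-25,-1,0,0,0,0,0,-20,-1,0,0,0,0,0,-10,-1,0,0,0,0,0,-4,-1])

```text
t: 9.12
eef_pos: [515.0, 191.7, 173.3]
tool_rot: [179.9, -0.1, 70.0]
ft_force: [0.1, 0.2, -2.4]
opening: 14.1
```

```bash
python3 - <<'E'
from h import *
s=bot.get_state(); im=bot.camera("wrist")
print(s['eef_pos'],s['ft_force'],s['opening'])
cv2.imwrite("pics/w3.png",im[:,:,::-1])
E
```

```text
[515.04960423 191.67158456 173.29200951] [ 0.14120987  0.22083228 -2.37429936] 14.098581369459456
```

View pics/w3.png

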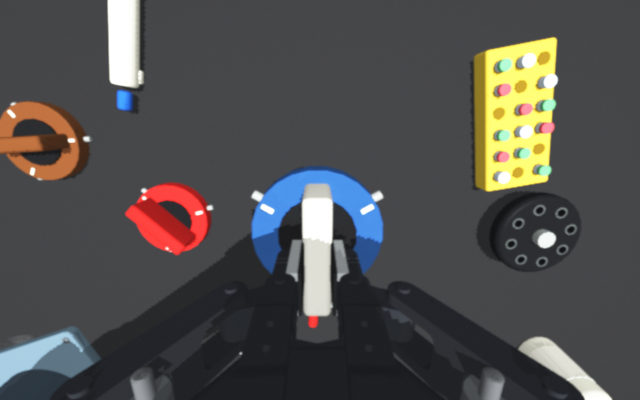

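The lid is held level, with pins symmetric at about (252,194) and (382,194), and a weight of about 2.4 N. I'll check its centre against the TCP.

```bash
python3 - <<'E'
from h import *
m=bot.camera_model("wrist"); s=bot.get_state();e=s['eef_pos'];y=np.radians(s['tool_rot'][2])
X=np.array([np.cos(y),np.sin(y)]);Y=np.array([np.sin(y),-np.cos(y)])
z=e[2]-21.5
P=[at(m,u,v,z+3.5)[:2] for u,v in[(253,193.5),(382,193.5)]]
d=P[1]-P[0];print(np.hypot(*d)); c=sum(P)/2-25*X-e[:2];print("lid in tool",c@X,c@Y,"ang",np.degrees(np.arctan2(d@X,d@Y)))
P=[at(m,u,v,z+52)[:2] for u,v in[(317.5,186)]];print((P[0]-e[:2])@X,(P[0]-e[:2])@Y)
# next move to rotor
T=np.array([491.6,-231.0])-e[:2];print(T@X,T@Y)
E
```

```text
87.29665879615538
lid in tool -0.5234749144564852 1.20752000494181 ang -0.006103046412052767
41.86001227613501 0.9922010016982963
-405.1128535968337 122.62108250220751
```

Emit:
arm_command(targets=[0,0,0,-12.1,3.7,0,-1,0,0,0,-24.3,7.3,0,-1,0,0,0,-36.4,11,0,-1,0,0,0,-36.4,11,0,-1,0,0,0,-36.4,11,0,-1,0,0,0,-36.4,11,0,-1,0,0,0,-36.4,11,0,-1,0,0,0,-36.4,11,0,-1,0,0,0,-36.4,11,0,-1,0,0,0,-36.4,11,0,-1])

```text
t: 10.0
eef_pos: [493.1, -152.8, 169.8]
tool_rot: [-179.8, 0.1, 70.0]
ft_force: [1.1, -0.2, -2.7]
opening: 13.9
```

Emit:
arm_command(targets=[0,0,0,-36.4,11,0,-1,0,0,0,-24.5,7.2,0,-1,0,0,0,-16.4,4.9,0,-1,0,0,-4.6,0,0,0,-1,0,0,-4.6,0,0,0,-1,0,0,-4.6,0,0,0,-1,0,0,-4.6,0,0,0,-1,0,0,-4.8,0,0,0,-1,0,0,0,0,0,0,-1,0,0,0,0,0,0,-1])

```text
t: 10.83
eef_pos: [489.1, -231.3, 170.0]
tool_rot: [-179.9, -0.0, 93.0]
ft_force: [-0.8, -0.1, -2.4]
opening: 13.9
```

Emit:
arm_command(targets=[0,0,0,0,0,0,-1,0,0,0,0,0,0,-1,0,0,0,0,0,0,-1,0,0,0,0,0,0,-1])

```text
t: 11.17
eef_pos: [490.6, -230.9, 171.1]
tool_rot: [-180.0, 0.0, 93.2]
ft_force: [-0.3, -0.1, -2.0]
opening: 14.0
```

```bash
python3 - <<'E'
from h import *
s=bot.get_state(); print({k:np.round(v,2) for k,v in s.items()})
E
```

```text
{'t': np.float64(11.17), 'joints': array([ -1.5 ,  24.88,  28.29, 107.95, -14.9 ,  50.81,  37.27]), 'qvel': array([ 0.04, -0.14, -0.09, -0.15, -0.06,  0.03,  0.11]), 'joint_efforts': array([ 7.000e-02, -4.556e+01,  6.690e+00, -2.299e+01,  2.000e-02,
        0.000e+00, -1.000e-02]), 'eef_pos': array([ 490.58, -230.88,  171.1 ]), 'tool_rot': array([-179.99,    0.  ,   93.2 ]), 'ft_force': array([-0.3 , -0.05, -1.96]), 'moment': array([ 0.  ,  0.01, -0.03]), 'opening': np.float64(14.02)}
```

Emit:
arm_command(targets=[0,0,0,0,0,5,-1,0,0,0,0,0,8,-1,0,0,0,0,0,10,-1,0,0,0,0,0,10,-1,0,0,0,0,0,9,-1,0,0,0,0,0,8,-1,0,0,0,0,0,5,-1,0,0,0,0,0,3,-1,0,0,0,0,0,0,-1,0,0,0,0,0,0,-1])

```text
t: 12.0
eef_pos: [490.8, -231.1, 113.3]
tool_rot: [180.0, 0.0, 93.2]
ft_force: [-1.3, -0.5, -1.9]
opening: 13.9
```

```bash
python3 - <<'E'
from h import *
s=bot.get_state(); m=bot.camera_model("wrist"); im=bot.camera("wrist")
np.savez("w4.npz",mtx=m["mtx"],world_to_cam=m["world_to_cam"],e=s['eef_pos'])
print(s['eef_pos'],s['ft_force'])
cv2.imwrite("pics/c4.png",cv2.resize(im[170:350,220:420,::-1],None,fx=4,fy=4,interpolation=cv2.INTER_CUBIC)[:600])
E
```

```text
[ 490.75622778 -231.06269245  113.27584793] [-1.27944303 -0.49256467 -1.92625272]
```

View pics/c4.png

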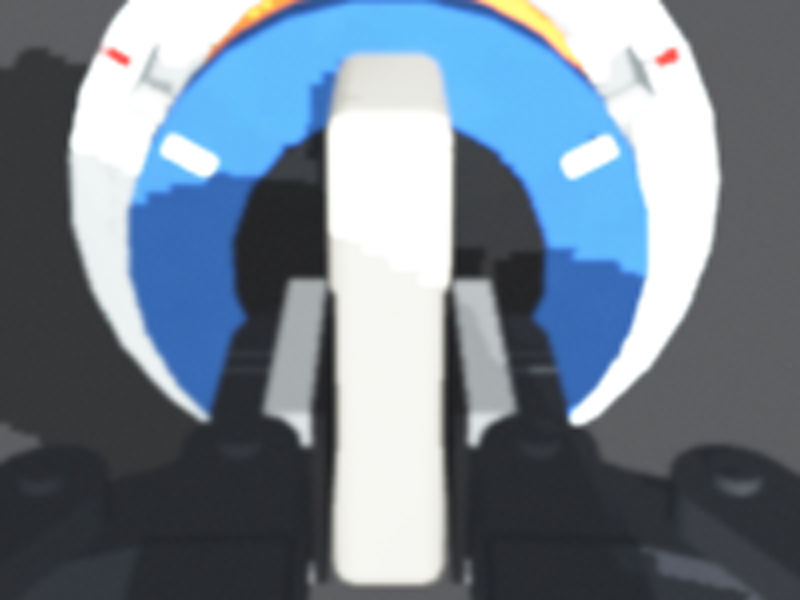

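The pre-insertion view shows the lid level over the rim. Lid edges (130/648) centre at 389, while the rotor dashes (118/668) and rim (70/718) centre near 393.5, so the rotor is about 0.8 mm towards tool +y. The dashes are level, so the yaw is right. I'll check the x direction numerically.

```bash
python3 - <<'E'
from h import *
d=np.load("w4.npz");m=dict(mtx=d["mtx"],world_to_cam=d["world_to_cam"]);e=d["e"]
full=lambda c:[220+(c[0]+.5)/4-.5,170+(c[1]+.5)/4-.5]
P=np.array([at(m,*full(c),85)[:2] for c in[(118,57),(668,56)]]);v=P[1]-P[0];print("dash dist",np.hypot(*v)," expect",56.6*3**.5)
y=np.radians(93.2);X=np.array([np.cos(y),np.sin(y)])
print("rotor",P.mean(0)-28.3*X,"yaw",np.degrees(np.arctan2(v[1],v[0])))
# lid top disc edge points
zt=e[2]-21.5+16
E=np.array([at(m,*full(c),zt)[:2] for c in[(130,240),(648,240),(205,60),(595,75),(150,155),(565,50),(262,20)]])
f=lambda c:np.hypot(*(E-c).T)
print("lid radii about TCP",f(e[:2]).round(1))
from scipy.optimize import least_squares
r=least_squares(lambda p:f(p)-44,e[:2]);print(r.x,r.fun.round(1))
B=[at(m,*full(c),e[2]-21.5+52)[:2] for c in[(389,108),(389,583)]];print("bar",B,(B[0]+B[1])/2)
E
```

```text
dash dist 97.24192371558638  expect 98.03407570839845
rotor [ 491.96941034 -230.86285683] yaw 3.343085080618161
lid radii about TCP [42.1 43.1 43.7 45.1 41.7 44.8 44.1]
[ 491.80675683 -230.82183758] [-0.9 -1.9  0.3  0.2 -1.4 -0.   0.4]
bar [array([ 489.22450579, -194.87683215]), array([ 493.23646634, -265.76337973])] [ 491.23048607 -230.32010594]
```

Emit:
arm_command(targets=[0,0,-0.1,-0.2,0.5,2,-1,0,0,0,0,0,2,-1,0,0,0,0,0,1.5,-1,0,0,0,0,0,1,-1,0,0,0,0,0,0.7,-1,0,0,0,0,0,0.7,-1,0,0,0,0,0,0.7,-1,0,0,0,0,0,0.7,-1])

```text
t: 12.72
eef_pos: [491.2, -231.1, 103.9]
tool_rot: [180.0, 0.0, 93.3]
ft_force: [0.7, -0.6, -2.5]
opening: 14.1
```

Emit:
arm_command(targets=[0,0,0,0,0,0.7,-1,0,0,0,0,0,0.7,-1,0,0,0,0,0,0.7,-1,0,0,0,0,0,0.7,-1,0,0,0,0,0,0.7,-1,0,0,0,0,0,0.7,-1])

```text
t: 13.22
eef_pos: [491.2, -231.1, 99.6]
tool_rot: [180.0, 0.0, 93.3]
ft_force: [1.2, -0.4, -2.2]
opening: 14.3
```

Emit:
arm_command(targets=[0,0,0,0,0,0.7,-1,0,0,0,0,0,0.7,-1,0,0,0,0,0,0.7,-1,0,0,0,0,0,0.7,-1,0,0,0,0,0,0.7,-1])

```text
t: 13.63
eef_pos: [491.2, -231.1, 96.1]
tool_rot: [180.0, 0.0, 93.3]
ft_force: [-0.7, -0.7, -2.2]
opening: 13.9
```

Emit:
arm_command(targets=[0,0,0,0,0,0.4,-1,0,0,0,0,0,0.4,-1,0,0,0,0,0,0.4,-1,0,0,0,0,0,0.4,-1,0,0,0,0,0,0.4,-1])

```text
t: 14.05
eef_pos: [491.2, -231.1, 94.2]
tool_rot: [180.0, 0.0, 93.3]
ft_force: [0.0, 0.8, -2.8]
opening: 14.0
```

Emit:
arm_command(targets=[0,0,0,0,0,0.4,-1,0,0,0,0,0,0.4,-1,0,0,0,0,0,0.4,-1])

```text
t: 14.3
eef_pos: [491.2, -231.1, 93.0]
tool_rot: [180.0, -0.0, 93.3]
ft_force: [-0.2, 0.3, -3.1]
opening: 13.8
```

Emit:
arm_command(targets=[0,0,0,0,0,0.4,-1,0,0,0,0,0,0.3,-1,0,0,0,0,0,0.3,-1])

```text
t: 14.55
eef_pos: [491.2, -231.1, 92.0]
tool_rot: [180.0, 0.0, 93.3]
ft_force: [0.0, 0.1, -2.3]
opening: 14.0
```

Emit:
arm_command(targets=[0,0,0,0,0,0.3,-1,0,0,0,0,0,0.3,-1,0,0,0,0,0,0.3,-1])

```text
t: 14.8
eef_pos: [491.3, -231.2, 91.5]
tool_rot: [180.0, -0.0, 93.3]
ft_force: [-2.3, 1.6, 6.1]
opening: 13.7
```

Contact: the seal was met with the underside about 15 mm below the rim top. I'll ease off slightly and check the moments.

Emit:
arm_command(targets=[0,0,0,0,0,-0.2,-1,0,0,0,0,0,0,-1,0,0,0,0,0,0,-1])

```text
t: 15.05
eef_pos: [491.3, -231.2, 91.6]
tool_rot: [180.0, 0.0, 93.3]
ft_force: [-2.1, 1.9, 4.6]
opening: 14.0
```

```bash
cat > s.py <<'E'
from station import bot
s=bot.get_state()
print("t %.2f"%s['t'],s['eef_pos'].round(2),s['tool_rot'].round(2),"F",s['ft_force'].round(2),"M",s['moment'].round(3),s['opening'].round(1))
E
python3 s.py
```

```text
Traceback (most recent call last):
  File "s.py", line 3, in <module>
    print("t %.2f"%s['t'],s['eef_pos'].round(2),s['tool_rot'].round(2),"F",s['ft_force'].round(2),"M",s['moment'].round(3),s['opening'].round(1))
                                                                                                                           ^^^^^^^^^^^^^^^^^^
AttributeError: 'float' object has no attribute 'round'
```

Emit:
arm_command(targets=[0,0,2,0,0,-0.1,-1,0,0,2,0,0,0,-1,0,0,2,0,0,0,-1,0,0,2,0,0,0,-1,0,0,2,0,0,0,-1,0,0,2,0,0,0,-1])

```text
t: 15.55
eef_pos: [491.8, -231.4, 91.6]
tool_rot: [179.9, 0.0, 81.2]
ft_force: [0.7, 1.1, 2.8]
opening: 14.0
```

```bash
sed -i "s/,s\['opening'\].*/)/" s.py; python3 s.py
```

```text
t 15.55 [ 491.85 -231.41   91.63] [1.7992e+02 3.0000e-02 8.1250e+01] F [0.71 1.14 2.79] M [-0.021  0.054  0.042]
```

Emit:
arm_command(targets=[0,0,1.5,0,0,0,-1,0,0,1.5,0,0,0,-1,0,0,1.5,0,0,0,-1,0,0,1.5,0,0,0,-1,0,0,1.5,0,0,0,-1])

```text
t: 15.97
eef_pos: [491.4, -231.2, 91.6]
tool_rot: [180.0, 0.0, 73.7]
ft_force: [0.9, -0.3, 4.7]
opening: 14.4
```

```bash
python3 s.py
```

```text
t 15.97 [ 491.43 -231.23   91.57] [179.97   0.    73.7 ] F [ 0.92 -0.33  4.75] M [-0.005 -0.019  0.105]
```

Emit:
arm_command(targets=[0,0,1.2,0,0,0,-1,0,0,1.2,0,0,0,-1,0,0,1.2,0,0,0,-1,0,0,1.2,0,0,0,-1])

```text
t: 16.3
eef_pos: [491.3, -231.2, 91.5]
tool_rot: [180.0, 0.0, 68.9]
ft_force: [0.2, 0.3, 5.2]
opening: 14.2
```

```bash
python3 s.py
```

```text
t 16.30 [ 491.31 -231.17   91.53] [179.98   0.    68.92] F [0.2  0.27 5.15] M [-0.031 -0.023  0.09 ]
```

Emit:
arm_command(targets=[0,0,1,0,0,0,-1,0,0,1,0,0,0,-1,0,0,1,0,0,0,-1,0,0,1,0,0,0,-1])

```text
t: 16.63
eef_pos: [491.3, -231.2, 91.6]
tool_rot: [180.0, -0.0, 64.9]
ft_force: [0.2, -0.2, 5.3]
opening: 13.9
```

```bash
python3 s.py
```

```text
t 16.63 [ 491.31 -231.16   91.56] [179.98  -0.    64.93] F [ 0.19 -0.24  5.27] M [-0.027 -0.03   0.057]
```

Emit:
arm_command(targets=[0,0,1,0,0,0,-1,0,0,1,0,0,0,-1,0,0,1,0,0,0,-1,0,0,1,0,0,0,-1])

```text
t: 16.97
eef_pos: [491.3, -231.2, 91.5]
tool_rot: [180.0, -0.0, 60.9]
ft_force: [-0.0, -0.8, 5.3]
opening: 14.0
```

```bash
python3 s.py
```

```text
t 16.97 [ 491.27 -231.17   91.53] [179.98  -0.    60.93] F [-0.03 -0.84  5.31] M [-0.034 -0.034  0.115]
```

Emit:
arm_command(targets=[0,0,1,0,0,0,-1,0,0,1,0,0,0,-1,0,0,1,0,0,0,-1])

```text
t: 17.22
eef_pos: [491.3, -231.2, 91.5]
tool_rot: [180.0, -0.0, 57.9]
ft_force: [0.4, -0.5, 4.9]
opening: 14.4
```

```bash
python3 s.py
```

```text
t 17.22 [ 491.26 -231.21   91.51] [179.98  -0.    57.93] F [ 0.45 -0.53  4.88] M [-0.017  0.01   0.088]
```

Emit:
arm_command(targets=[0,0,0.7,0,0,0,-1,0,0,0.7,0,0,0,-1,0,0,0.6,0,0,0,-1])

```text
t: 17.47
eef_pos: [491.2, -231.2, 91.5]
tool_rot: [180.0, -0.0, 55.9]
ft_force: [-0.1, 0.9, 5.7]
opening: 13.7
```

```bash
python3 s.py
```

```text
t 17.47 [ 491.24 -231.19   91.51] [179.99  -0.    55.94] F [-0.14  0.95  5.69] M [-0.057 -0.001  0.097]
```

Emit:
arm_command(targets=[0,0,0.7,0,0,0,-1,0,0,0.7,0,0,0,-1,0,0,0.6,0,0,0,-1])

```text
t: 17.72
eef_pos: [491.3, -231.2, 91.5]
tool_rot: [180.0, -0.0, 53.9]
ft_force: [-0.3, -0.3, 5.9]
opening: 13.8
```

```bash
python3 s.py
```

```text
t 17.72 [ 491.27 -231.2    91.53] [179.98  -0.    53.94] F [-0.32 -0.25  5.86] M [0.001 0.06  0.094]
```

Emit:
arm_command(targets=[0,0,0.5,0,0,0,-1,0,0,0.5,0,0,0,-1,0,0,0.5,0,0,0,-1])

```text
t: 17.97
eef_pos: [491.3, -231.2, 91.5]
tool_rot: [180.0, -0.0, 52.5]
ft_force: [0.3, 0.2, 5.0]
opening: 13.8
```

```bash
python3 s.py
```

```text
t 17.97 [ 491.28 -231.16   91.53] [ 1.7998e+02 -1.0000e-02  5.2460e+01] F [0.29 0.18 5.02] M [-0.014  0.009  0.087]
```

Emit:
arm_command(targets=[0,0,0.5,0,0,0,-1,0,0,0.5,0,0,0,-1,0,0,0.5,0,0,0,-1])

```text
t: 18.22
eef_pos: [491.3, -231.2, 91.5]
tool_rot: [180.0, -0.0, 51.0]
ft_force: [-1.0, -0.4, 5.5]
opening: 13.9
```

```bash
python3 s.py
```

```text
t 18.22 [ 491.26 -231.19   91.52] [ 1.7999e+02 -1.0000e-02  5.0950e+01] F [-1.   -0.38  5.46] M [0.009 0.016 0.121]
```

Emit:
arm_command(targets=[0,0,0.5,0,0,0,-1,0,0,0.5,0,0,0,-1,0,0,0.5,0,0,0,-1])

```text
t: 18.47
eef_pos: [491.3, -231.1, 91.5]
tool_rot: [180.0, -0.0, 49.5]
ft_force: [0.5, 0.2, 5.1]
opening: 13.9
```

```bash
python3 s.py
```

```text
t 18.47 [ 491.3  -231.14   91.51] [ 1.7999e+02 -1.0000e-02  4.9460e+01] F [0.54 0.25 5.09] M [0.051 0.042 0.161]
```

Emit:
arm_command(targets=[0,0,0.5,0,0,0.05,-1,0,0,0.5,0,0,0.05,-1])

```text
t: 18.63
eef_pos: [491.3, -231.1, 91.5]
tool_rot: [180.0, -0.0, 48.5]
ft_force: [-1.6, -0.2, 6.5]
opening: 13.8
```

```bash
python3 s.py
```

```text
t 18.63 [ 491.33 -231.06   91.47] [ 1.7999e+02 -1.0000e-02  4.8470e+01] F [-1.59 -0.17  6.54] M [0.157 0.015 0.151]
```

Emit:
arm_command(targets=[0,0,0.5,0,0,0.05,-1,0,0,0.5,0,0,0.05,-1])

```text
t: 18.8
eef_pos: [491.4, -231.0, 91.4]
tool_rot: [180.0, -0.0, 47.5]
ft_force: [0.3, 0.1, 6.1]
opening: 13.9
```

```bash
python3 s.py
```

```text
t 18.80 [ 491.35 -231.04   91.42] [ 1.7999e+02 -2.0000e-02  4.7470e+01] F [0.31 0.11 6.05] M [0.097 0.056 0.195]
```

Emit:
arm_command(targets=[0,0,0,0,0,-0.2,-1,0,0,0.3,0,0,-0.1,-1,0,0,0.3,0,0,0,-1,0,0,0.3,0,0,0,-1])

```text
t: 19.13
eef_pos: [491.3, -230.9, 91.4]
tool_rot: [-180.0, -0.0, 46.6]
ft_force: [0.2, 0.5, 3.0]
opening: 13.8
```

```bash
python3 s.py
```

```text
t 19.13 [ 491.27 -230.92   91.43] [-1.800e+02 -1.000e-02  4.661e+01] F [0.21 0.53 3.05] M [ 0.071 -0.242  0.246]
```

Emit:
arm_command(targets=[0,0,0.3,0,0,0,-1,0,0,0.3,0,0,0,-1,0,0,0.3,0,0,0,-1])

```text
t: 19.38
eef_pos: [491.2, -230.9, 91.4]
tool_rot: [-180.0, -0.0, 45.7]
ft_force: [0.6, 0.1, 3.0]
opening: 14.1
```

```bash
python3 s.py
```

```text
t 19.38 [ 491.19 -230.92   91.43] [-179.99   -0.     45.71] F [0.58 0.08 2.97] M [ 0.125 -0.203  0.321]
```

Emit:
arm_command(targets=[0,0,0.25,0,0,-0.1,-1,0,0,0.25,0,0,0,-1])

```text
t: 19.55
eef_pos: [491.1, -230.9, 91.4]
tool_rot: [-180.0, 0.0, 45.2]
ft_force: [1.1, 1.2, -0.4]
opening: 13.7
```

```bash
python3 s.py
```

```text
t 19.55 [ 491.14 -230.9    91.43] [-179.99    0.     45.22] F [ 1.12  1.18 -0.36] M [ 0.083 -0.351  0.31 ]
```

Emit:
arm_command(targets=[0,0,0.2,0,0,0,-1,0,0,0.2,0,0,0,-1])

```text
t: 19.72
eef_pos: [491.1, -230.9, 91.4]
tool_rot: [-180.0, 0.0, 44.8]
ft_force: [0.9, 0.2, -0.2]
opening: 14.0
```

```bash
python3 s.py
```

```text
t 19.72 [ 491.1  -230.87   91.42] [-179.98    0.     44.83] F [ 0.89  0.19 -0.18] M [ 0.146 -0.347  0.433]
```

Emit:
arm_command(targets=[0,0,0,0,0,0,-1])

```text
t: 19.8
eef_pos: [491.1, -230.9, 91.4]
tool_rot: [-180.0, 0.0, 44.8]
ft_force: [1.2, 0.9, -1.2]
opening: 14.2
```

```bash
python3 s.py
```

```text
t 19.80 [ 491.06 -230.86   91.41] [-179.98    0.     44.82] F [ 1.17  0.88 -1.16] M [ 0.166 -0.381  0.344]
```

Emit:
arm_command(targets=[0,0,0,0,0,0,-1,0,0,0,0,0,0,-1])

```text
t: 19.97
eef_pos: [491.1, -230.9, 91.4]
tool_rot: [-180.0, 0.0, 44.8]
ft_force: [1.9, 2.1, -1.4]
opening: 13.9
```

```bash
python3 s.py
```

```text
t 19.97 [ 491.05 -230.88   91.42] [-179.98    0.     44.84] F [ 1.91  2.07 -1.41] M [ 0.173 -0.396  0.371]
```

Torque holds at 0.34–0.37 N m, so it is hand-tight. I'll let go and rise.

Emit:
arm_command(targets=[0,0,0,0,0,0,-0.4,0,0,0,0,0,0,-0.2,0,0,0,0,0,0,0,0,0,0,0,0,0,0.2,0,0,0,0,0,0,0.2,0,0,0,0,0,0,0.2])

```text
t: 20.47
eef_pos: [491.1, -231.2, 91.6]
tool_rot: [180.0, 0.0, 44.8]
ft_force: [0.3, -0.3, 0.4]
opening: 51.3
```

```bash
python3 s.py
```

```text
t 20.47 [ 491.05 -231.24   91.63] [180.     0.    44.81] F [ 0.28 -0.27  0.4 ] M [ 0.044 -0.001  0.005]
```

Emit:
arm_command(targets=[0,0,0,0,0,-4,0.2,0,0,0,0,0,-8,0.2,0,0,0,0,0,-15,0.2,0,0,0,0,0,-25,0.2,0,0,0,0,0,-25,0.2,0,0,0,0,0,-20,0.2,0,0,0,0,0,-10,0.2,0,0,0,0,0,0,0.2,0,0,0,0,0,0,0.2])

```text
t: 21.22
eef_pos: [491.2, -230.8, 198.6]
tool_rot: [180.0, -0.0, 44.8]
ft_force: [-0.5, 0.0, -1.1]
opening: 51.3
```

```bash
python3 - <<'E'
from h import *
import s
im=bot.camera("wrist");m=bot.camera_model("wrist"); st=bot.get_state()
np.savez("w5.npz",mtx=m["mtx"],world_to_cam=m["world_to_cam"])
cv2.imwrite("pics/w5.png",im[:,:,::-1])
cv2.imwrite("pics/c5.png",cv2.resize(im[110:250,247:387,::-1],None,fx=4.25,fy=4.25,interpolation=cv2.INTER_CUBIC))
E
```

```text
t 21.22 [ 491.21 -230.83  198.56] [ 1.7999e+02 -4.0000e-02  4.4850e+01] F [-0.5   0.03 -1.06] M [-0.005 -0.011  0.003]
```

View pics/c5.png

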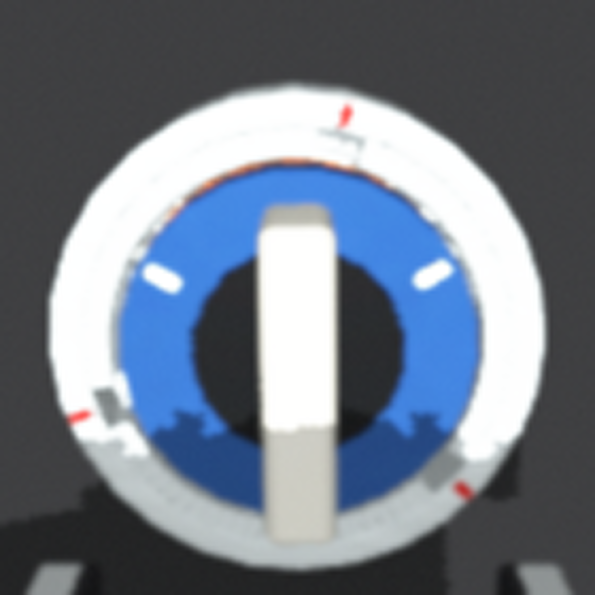

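The lid sits level and centred in the rim with the bar released: dashes at crop (162,278) and (433,274), lid edges 118/482 inside the rim 50/545. It lags the tool by only about 1°. Handing in.

```bash
python3 -c "
from station import bot
print(bot.close_job())"
```

```text
the job is handed in; nothing more can be done
None
```

The lid is on the rotor, turned hand-tight and released, and I handed the job in at about 21 s on the clock. The hand-in gives no verdict, so I don't know whether it was judged a pass.

- **Seating:** I lowered the lid level with the pins through the notches. It touched the seal with its underside about 15 mm below the rim's top face. Wrist force peaked at about 8.5 N.
- **Tightening:** the turn was clockwise, and the ramps bit about 43° past the notch. I stopped at 48.5° of tool turn. Held torque read 0.34–0.37 N m, with one reading of 0.43 while still turning.
- **Last picture:** the lid looks centred and level. The bar stands about 1° back from the tool angle, either because it lagged in the grip or because it sprang back slightly on release. The gripper is about 100 mm above the rim and touching nothing. I did not photograph the other things on the bench again, but the arm did not touch them.
- **Checks that disagree:** the seal load is inferred, not measured. The torque suggests 12–20 N, the angle past the bite about 20 N and the height drop about 10 N. All are within 8–34 N, but the height reading leaves little margin above 8 N.

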